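# Find the full bread tin by weight and set it to cool between the loaves

## Robot

A 6-joint arm with a two-finger parallel gripper is mounted at the origin on the work surface. World frame = base frame: x ahead of the robot, y to its left, z up, the work surface at z = 0. Lengths are in m, angles in rad, forces in N, time in s.
With the tool pointing down it reaches from about 0.35 to 0.875 m from the base axis. Payload 4.2 kg.
Tool frame: the origin (TCP) lies between the finger pads; the fingertips stand ahead of it and the grasp point (between the pads) lies 3 mm ahead of it (finger_overhang is the z of the fingertips in the tool frame, in m); z points along the fingers, y is the line along which they close (so a half turn about z gives the same grasp; the last joint's range is limited). The gripper opens to 87 mm and grips with 3 to 60 N. Pads are 19 mm wide; open, the fingers measure 117 mm over their backs; the gripper's body (75 mm by 190 mm) begins 51 mm behind the grasp point.
Start: joints at [-0.929, 0.385, 0.008, 0, -1.194, -0.259], TCP at [0.233, -0.58, 0.245] pointing down, gripper open.
Joint ranges: [-3.14, 3.14], [-1.21, 2.06], [-1.07, 1.41], [-3.16, 2.05], [-2.99, -0.16], [-3.1, 3.1]. Speed limits (rad/s): [2.79, 2.79, 3.14, 3.14, 3.14, 3.14].

## Interface

Orientations are given as a rotation vector (axis times angle).
In Python, from workcell import observe, read_camera, camera_model, close_job, finger_overhang gives the robot as it stands.
- The arm moves only by the tool step_arm, never from a script. Its argument "commands" is a list of rows, each a list of 6 numbers: the shift along the tool's x, y, z in mm, then the turn, a rotation vector about the tool's x, y, z in degrees. A call has 1 to 8 rows; each row shifts and turns the commanded pose from where the row before left it, along the tool's axes as they then stand; what a row does not reach is not made up. A row lasts 1/10 s, in which the tool goes at most 50 mm and 8.59 degrees, less where a joint would pass 70% of its speed; a pose out of reach is approached as far as the arm can. A call is refused whole if a number of a shift passes 50 or a number of a turn 8.59, either way. A call with a gripper value outside its range is refused whole. "gripper" is the closure, from 0 (fully open) to 1 (shut), set as the call begins (left out, the last holds). The fingers move at their own pace and stop on an object; "newtons" is the grip in N (left out, the last holds). Time passes only in rows, so rows that do not move let the fingers close. It gives the time, the measured TCP pose, the force, the opening and the grip force at its end, in the units of the state.
- observe(): the state, without advancing time (a new reading comes with each control period).
- read_camera(name): name is "side" or "top" or "wrist"; returns the picture (420x560x3 uint8, red, green, blue); there is no depth.
- camera_model(name): a dict with "K" (3x3 intrinsics, pixels), "dist" ([k1, k2, p1, p2, k3] as OpenCV has them; the pictures are not rectified), "eye" and "rotation" of the camera in the world; the wrist camera has in their place "mount" (4x4, takes a point from camera to tool coordinates, whose origin is the TCP and whose axes are the flange's). Camera axes: x right, y down, z forward; pixel columns grow to the right and rows downward; lengths in m; the calibration is good to about 2 mm. A picture is of the moment at which its call begins: read the wrist's pose just before it. camera_model takes no time and is no camera call.
- close_job(): hands the job in; it is judged then, once.
The state is a dict: "time": time; "joints": joint angles; "joint_vel": joint speeds; "tau": joint torques, N m; "position": TCP position; "tool_rot": TCP orientation; "wrist_force": force on the tool from outside, world axes, zero at the start; "wrist_torque": the same for the moment, N m; "opening": finger opening in m; "finger_force": force on a finger pad.
Only numpy, scipy, OpenCV 4.12 (cv2) and the standard library are available. Lean on these libraries where they do the work, as an engineer would, in place of code of your own. Each camera call takes 0.05 s, during which the arm holds its last target. There are 200 camera calls.

## Task

One of the three closed tins on the oven tray still has its rye loaf inside; find it by its weight and gently set it, lid up, on the wire cooling rack midway between the round loaf and the long loaf, parallel to the long loaf and with its ends level with that loaf's ends, so that air passes on both sides. The two empty tins stay upright on the oven tray, flat on its floor; do not shift the other bread or the things standing around.

Things in the scene. Friction and masses are not known exactly. Their poses are not given: they have to be found in the camera images.
- tin_a: Closed steel bread tin, a plain box 160 mm long (own x), 60 mm wide (own y), 65 mm high, lid fixed shut, lid up (own z). Origin: centre of its underside. Tins a, b and c look the same: one, a different one each run, holds a loaf. Empty: 0.25 to 0.35 kg; with loaf: 0.6 to 0.85 kg; balanced about its middle.
- tin_b: Closed steel bread tin, a plain box 160 mm long (own x), 60 mm wide (own y), 65 mm high, lid fixed shut, lid up (own z). Origin: centre of its underside. Looks the same as tin_a; the tins stand on the tray along its x axis, side by side with 40 mm between.
- tin_c: Closed steel bread tin, a plain box 160 mm long (own x), 60 mm wide (own y), 65 mm high, lid fixed shut, lid up (own z). Origin: centre of its underside. Looks the same as tin_a; weights as told there.
- tray: Dark steel oven tray, fixed, 250 mm (own x) by 360 mm (own y), with a 3 mm floor and a lip 18 mm high all round. Origin: centre of its underside, on the counter.
- rack: Wire cooling rack, fixed, 290 mm (own x) by 450 mm (own y); the tops of its wires are 28 mm above its origin, which lies on the counter under its centre.
- boule: Round crusty loaf on the rack, 130 mm across (widest 30 mm above the rack), 85 mm high, loose. Origin: centre of its underside. It turns up on either side of the rack's middle, the long loaf on the other side; its yaw is of no meaning.
- loaf: Long bread loaf without a tin, on the rack, loose: 160 mm long (own x), 100 mm wide (own y), 100 mm high with a rounded top. Origin: centre of its underside. The free gap between it and the round loaf is about 120 to 142 mm wide.
- roll: Small round roll, 50 mm across and 34 mm high, loose, on a far corner of the rack. Bystander. Origin: centre of its underside.
- jam_jar: Jam jar, 68 mm across and 85 mm high, loose on the counter beyond the tray and rack. Bystander. Origin: centre of its underside.
- dredger: Aluminium flour shaker, 70 mm across and 110 mm high, loose on the counter beyond the tray. Bystander. Origin: centre of its underside.
- sign: Blank price board on a wooden foot, 110 mm wide (own y), 30 mm deep, 90 mm high, loose on the counter beyond the rack. Bystander. Origin: centre of its underside.
Not all that is in view belongs to the job. Leave any purple look-alike of the loaf alone.

How it is judged:
By the outcome, as a careful person would: the job done as asked, in the order asked, and still so for the second after the job is handed in, with the robot touching nothing.
It also fails if it takes over 64 s, if anything falls off the work surface, if the arm or the gripper's body presses on something with over 40 N, if the wrist force passes 120 N, or if a joint passes its speed limit or range.

## Working session

There is one attempt and no reset: what is moved stays moved. The work goes in short steps, Python scripts to look and compute and a tool call to move; the robot and the scene stay as the last step left them, time stands still between calls to the robot, and variables do not carry over. Pictures are saved under pics/ and viewed, at most 10 in all, crops included, and the job is handed in when it is done.

Besides the shell and the picture viewer there is one more tool, called after "Call:" as name([rows], argument=value, ...), one row to a line, values as JSON. step_arm: Moves the arm, as the interface text tells. Its arguments: {"type":"object","properties":{"commands":{"type":"array"},"gripper":{"type":"number"},"newtons":{"type":"number"}},"required":["commands"]}

```bash
mkdir -p pics; ls
python3 - <<'E'
from workcell import *
import cv2,numpy as np
s=observe();print({k:np.round(v,3) for k,v in s.items()})
for n in("top","side"):
    im=read_camera(n);cv2.imwrite(f"pics/{n}0.png",im[:,:,::-1])
    m=camera_model(n);print(n,{k:np.round(v,4).tolist() for k,v in m.items()})
print(finger_overhang if not callable(finger_overhang) else finger_overhang())
m=camera_model("wrist");print({k:np.round(v,4).tolist() for k,v in m.items()})
E
```

```text
pics
{'time': np.float64(0.0), 'joints': array([-9.290e-01,  3.860e-01,  7.000e-03, -1.000e-03, -1.194e+00,
       -2.590e-01]), 'joint_vel': array([ 0.   ,  0.   ,  0.001, -0.001, -0.001, -0.003]), 'tau': array([-0.0000e+00, -3.9067e+01,  1.8740e+01,  4.2200e+00,  1.1000e-02,
       -0.0000e+00]), 'position': array([ 0.233, -0.579,  0.243]), 'tool_rot': array([ 5.970e-01, -3.084e+00, -3.000e-03]), 'wrist_force': array([ 0.237, -0.215, -0.024]), 'wrist_torque': array([0.042, 0.01 , 0.022]), 'finger_force': np.float64(0.0), 'opening': np.float64(0.087)}
top {'K': [[420.8814, 0.0, 277.905], [0.0, 420.8814, 215.9698], [0.0, 0.0, 1.0]], 'dist': [-0.1316, 0.0, 0.0, 0.0, 0.0], 'eye': [0.37, -0.0321, 1.0494], 'rotation': [-2.145, 2.2039, -0.1065]}
side {'K': [[402.8223, 0.0, 270.9509], [0.0, 402.8223, 209.8276], [0.0, 0.0, 1.0]], 'dist': [-0.0186, 0.0, 0.0, 0.0, 0.0], 'eye': [0.0925, 0.7296, 0.7227], 'rotation': [-0.6792, 2.5619, -1.2552]}
0.022
{'K': [[344.8186, 0.0, 274.4322], [0.0, 344.8186, 206.2019], [0.0, 0.0, 1.0]], 'dist': [0.006, 0.0, 0.0, 0.0, 0.0], 'mount': [[-0.0004, -0.9688, -0.2477, 0.0664], [1.0, -0.0003, -0.0004, -0.0008], [0.0003, -0.2477, 0.9688, -0.14], [0.0, 0.0, 0.0, 1.0]]}
```

View pics/top0.png

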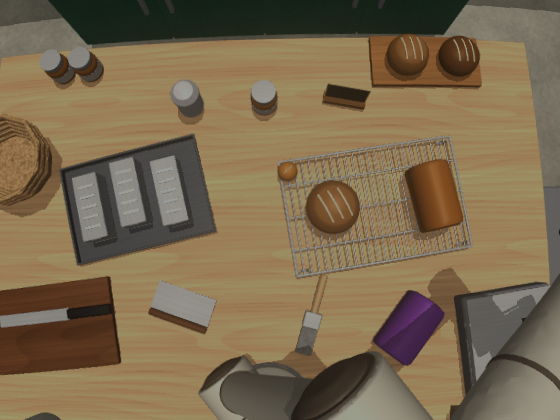

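View pics/side0.png

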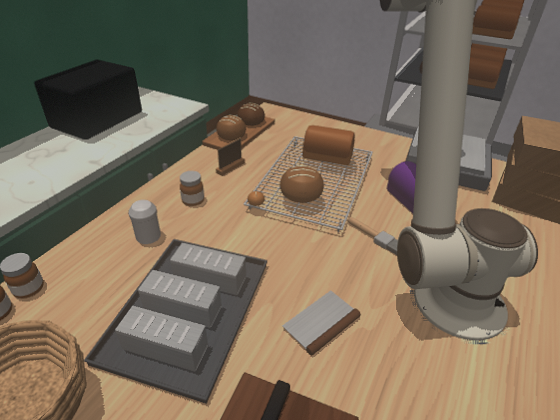

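The top view shows three tins at px (90,207), (128,193) and (168,190), the boule at (332,206), the loaf at (434,195), and the roll at (287,171). The gap centre is near (383,200).
Things that could be taken for the target are the three identical tins (weight decides). Those for the loaf are the brown loaf at (434,195) on the rack, the purple one at (409,327), and the board loaves at (407,55) and (459,55). I choose the brown loaf on the rack.

```bash
cat > h.py <<'E'
import numpy as np,cv2
from workcell import *
from scipy.spatial.transform import Rotation as R
def pose(n):
    m=camera_model(n)
    if n=="wrist":
        s=observe();M=np.array(m["mount"]);r=R.from_rotvec(s["tool_rot"]).as_matrix()
        return np.array(m["K"]),np.array(m["dist"]),r@M[:3,:3],np.array(s["position"])+r@M[:3,3]
    return np.array(m["K"]),np.array(m["dist"]),R.from_rotvec(m["rotation"]).as_matrix() if np.size(m["rotation"])==3 else np.array(m["rotation"]),np.array(m["eye"])
def cast(n,px,z,P=None):
    K,d,r,e=P or pose(n)
    u=cv2.undistortPoints(np.array(px,float).reshape(-1,1,2),K,d).reshape(-1,2)
    v=np.c_[u,np.ones(len(u))]@r.T
    return e+v*((z-e[2])/v[:,2])[:,None]
def proj(n,p,P=None):
    K,d,r,e=P or pose(n)
    return cv2.projectPoints(np.array(p,float).reshape(-1,3),cv2.Rodrigues(r.T)[0],-r.T@e,K,d)[0].reshape(-1,2)
def rect(p):
    c,(w,h),a=cv2.minAreaRect((p[:,:2]*1000).astype(np.float32))
    if w<h:w,h,a=h,w,a+90
    a=(a+90)%180-90
    return np.round(c,1),round(w,1),round(h,1),round(a,1)
E
python3 - <<'E'
from h import *
im=cv2.imread("pics/top0.png");hsv=cv2.cvtColor(im,cv2.COLOR_BGR2HSV)
H,S,V=cv2.split(hsv)
for p in [(90,207),(86,185),(80,230),(104,215),(128,193),(168,190),(70,215),(332,190),(434,195),(375,170)]: print(p,hsv[p[1],p[0]])
roi=np.zeros_like(H);roi[130:265,60:216]=255
m=((V>105)&(S<60)).astype(np.uint8)*255&roi
m=cv2.morphologyEx(m,cv2.MORPH_CLOSE,np.ones((3,3)))
vis=im.copy()
for c in cv2.findContours(m,0,2)[0]:
    if cv2.contourArea(c)>400: print("tin",rect(cast("top",c,.068)));cv2.drawContours(vis,[c],-1,(0,0,255),1)
roi[:]=0;roi[130:280,300:475]=255
m=((S>140)&(H<18)&(V>40)).astype(np.uint8)*255&roi
m=cv2.morphologyEx(m,cv2.MORPH_OPEN,np.ones((5,5)))
for c in cv2.findContours(m,0,2)[0]:
    if cv2.contourArea(c)>400:
        print("bread",cv2.boundingRect(c),[ (z,rect(cast("top",c,z))) for z in (.058,.078,.108)]);cv2.drawContours(vis,[c],-1,(255,0,0),1)
a=cv2.resize(vis[130:270,50:220],None,fx=3,fy=3,interpolation=2);b=cv2.resize(vis[130:270,300:480],None,fx=2.2,fy=3*.733,interpolation=2)
b=cv2.copyMakeBorder(b,0,a.shape[0]-b.shape[0],0,0,0)[:, :290*1000]
out=np.hstack([a,b])[:600,:];out=cv2.resize(out,None,fx=min(1,800/out.shape[1]),fy=min(1,800/out.shape[1]),interpolation=3);cv2.imwrite("pics/crop1.png",out);print(out.shape)
E
```

```text
(90, 207) [ 30   9 139]
(86, 185) [ 23  13 152]
(80, 230) [20 11 69]
(104, 215) [18 22 57]
(128, 193) [ 19  14 144]
(168, 190) [ 70   5 157]
(70, 215) [21 58 31]
(332, 190) [ 14 164 120]
(434, 195) [ 14 184 126]
(375, 170) [ 19 105 151]
tin (array([498.2, 418.9]), 161.4, 61.7, 12.5)
tin (array([532.1, 324.3]), 160.4, 62.0, 12.5)
tin (array([532.1, 222.1]), 160.7, 62.5, 12.5)
bread (307, 181, 52, 52) [(0.058, (array([ 483.3, -167.5]), 122.3, 122.2, 88.4)), (0.078, (array([ 481. , -164.7]), 119.8, 119.7, 88.4)), (0.108, (array([ 477.6, -160.6]), 116.1, 116.0, 88.4))]
bread (405, 159, 58, 73) [(0.058, (array([ 505.3, -416. ]), 166.1, 117.1, 12.0)), (0.078, (array([ 502.5, -408.2]), 162.7, 114.7, 12.0)), (0.108, (array([ 498.4, -396.6]), 157.7, 111.2, 12.0))]
(371, 800, 3)
```

View pics/crop1.png

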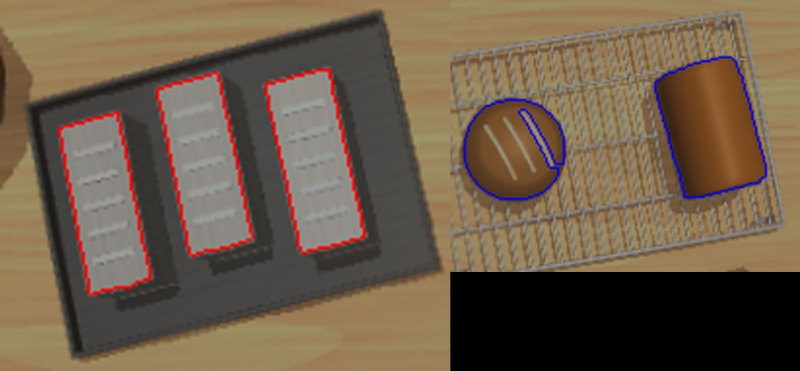

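The crop shows the red outlines on the three tin lids, which measure 160x61 mm at 12.5° with the gaps coming out at 40 mm as given. The blue outlines sit on the boule and the loaf (12°). Next I go over the gap for a wrist view.

```bash
cat >> h.py <<'E'
def plan(p,yaw,tilt=True):
    "tool x along yaw(deg)+180, pointing down; prints tool turn, then shift in the turned frame (mm)"
    s=observe();r=R.from_rotvec(s["tool_rot"]);a=np.radians(yaw)
    x=np.array([-np.cos(a),-np.sin(a),0]);z=np.array([0,0,-1.]);g=R.from_matrix(np.c_[x,np.cross(z,x),z])
    print("turn",np.round(np.degrees((r.inv()*g).as_rotvec()),2),"shift",np.round(g.inv().apply(np.array(p)-s["position"])*1000,1))
E
python3 -c "
from h import *
plan([.435,-.297,.40],12.3)"
```

```text
turn [ 0.11 -0.02  9.63] shift [-257.2  232.8 -156.4]
```

Call:
step_arm([
  [0,0,-20,0.1,0,4.8],
  [0,0,-20,0,0,4.8],
  [-33,30,-15,0,0,0],
  [-33,30,-15,0,0,0],
  [-33,30,-15,0,0,0],
  [-33,30,-15,0,0,0],
  [-33,30,-15,0,0,0],
  [-33,30,-15,0,0,0],
])

```text
time: 0.9
position: [0.3889, -0.3597, 0.3745]
tool_rot: [-0.337, 3.123, -0.002]
wrist_force: [0.4, -0.8, 0.7]
opening: 0.0867
finger_force: 0.0
```

Call:
step_arm([
  [-33,30,-15,0,0,0],
  [-26,23,-11,0,0,0],
  [0,0,0,0,0,0],
  [0,0,0,0,0,0],
  [0,0,0,0,0,0],
])

```text
time: 1.4
position: [0.4341, -0.2973, 0.3994]
tool_rot: [0.336, -3.122, 0.001]
wrist_force: [-0.3, -0.0, 0.3]
opening: 0.087
finger_force: 0.0
```

Run:
```python
from h import *
plan([.435,-.297,.40],12.3);print(observe()["joint_vel"].round(3))
P=pose("wrist");np.save("P1.npy",np.array(P,dtype=object),allow_pickle=True)
im=read_camera("wrist");cv2.imwrite("pics/w1.png",im[:,:,::-1])
```

```text
turn [-0.04 -0.07 -0.01] shift [-0.9  0.1 -0.6]
[-0.015  0.003 -0.     0.001  0.001 -0.004]
```

View pics/w1.png

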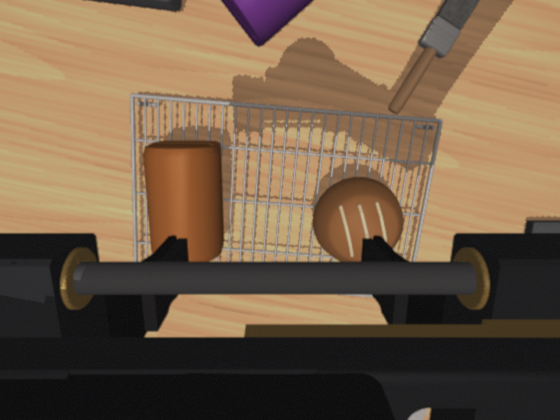

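The wrist view shows the loaf (147-222, 143-262) and the boule centre near (358,222), with the gap between them. The fingers hide the far ends, so I shift 90 mm forward and measure.

Call:
step_arm([
  [-45,0,0,0,0,0],
  [-45,0,0,0,0,0],
  [0,0,0,0,0,0],
  [0,0,0,0,0,0],
  [0,0,0,0,0,0],
])

```text
time: 1.95
position: [0.5217, -0.2787, 0.4001]
tool_rot: [0.335, -3.123, 0.003]
wrist_force: [0.7, -0.3, 0.5]
opening: 0.0874
finger_force: 0.0
```

Run:
```python
from h import *
P=pose("wrist");im=read_camera("wrist")[:,:,::-1].copy()
cv2.imwrite("pics/w2raw.png",im)
print("eye",P[3].round(4),observe()["position"])
np.savez("P2.npz",K=P[0],d=P[1],r=P[2],e=P[3])
H,S,V=cv2.split(cv2.cvtColor(im,cv2.COLOR_BGR2HSV))
roi=np.zeros_like(H);roi[60:235,100:450]=255
m=((S>150)&(H<14)&(V>40)).astype(np.uint8)*255&roi
m=cv2.morphologyEx(m,cv2.MORPH_OPEN,np.ones((5,5)))
vis=im.copy()
for c in cv2.findContours(m,0,2)[0]:
    if cv2.contourArea(c)>800:
        print(cv2.boundingRect(c),cv2.minAreaRect(c));cv2.drawContours(vis,[c],-1,(255,0,0),1)
        for z in (.028,.058,.098,.128): print(z,rect(cast("wrist",c,z,P)),np.round(cv2.minEnclosingCircle((cast("wrist",c,z,P)[:,:2]*1e3).astype(np.float32))[0],1))
cv2.imwrite("pics/w2.png",cv2.resize(vis[40:260,100:460],(792,484),interpolation=2))
```

```text
eye [ 0.4571 -0.2931  0.5401] [ 0.52154867 -0.27861196  0.40058046]
(137, 68, 84, 131) ((179.45013427734375, 132.50250244140625), (131.28599548339844, 80.05000305175781), 87.1375961303711)
0.028 (array([ 510.9, -422.4]), 185.4, 113.1, 12.2) [ 510.7 -424.9]
0.058 (array([ 507.8, -414.8]), 174.5, 106.5, 12.2) [ 507.5 -417.2]
0.098 (array([ 503.6, -404.7]), 160.0, 97.7, 12.2) [ 503.3 -406.9]
0.128 (array([ 500.4, -397.1]), 149.2, 91.0, 12.2) [ 500.2 -399.2]
```

View pics/w2.png

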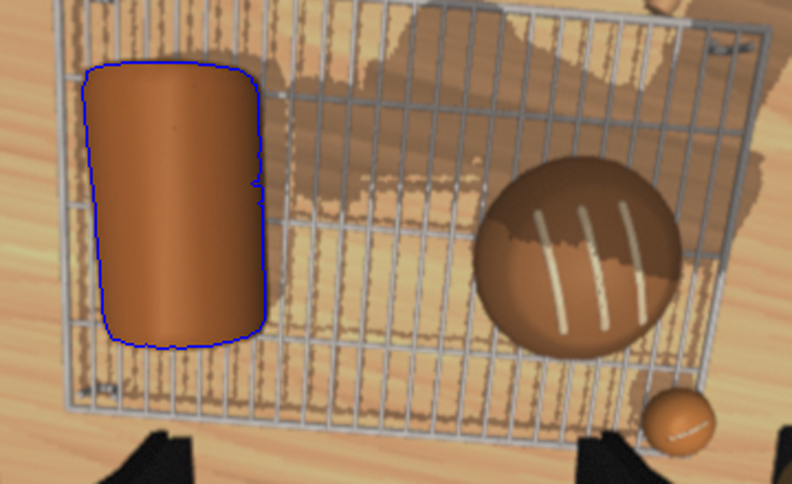

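The loaf is outlined, the boule is at crop (578,257), and the gap is free. The loaf's rounded sides leave about 8 mm of doubt sideways. I look from straight above it, where both edges are symmetric, then from above the boule.

Call:
step_arm([
  [0,-42,0,0,0,0],
  [0,-42,0,0,0,0],
  [0,-41,0,0,0,0],
  [0,0,0,0,0,0],
  [0,0,0,0,0,0],
  [0,0,0,0,0,0],
])

```text
time: 2.6
position: [0.5485, -0.3996, 0.4015]
tool_rot: [-0.337, 3.122, -0.004]
wrist_force: [1.3, 0.2, 0.3]
opening: 0.0867
finger_force: 0.0
```

```bash
cat > look.py <<'E'
import sys;from h import *
def look(name,lo,hi,zs):
    P=pose("wrist");im=read_camera("wrist")[:,:,::-1].copy();cv2.imwrite(f"pics/{name}raw.png",im)
    H,S,V=cv2.split(cv2.cvtColor(im,cv2.COLOR_BGR2HSV))
    roi=np.zeros_like(H);roi[30:228,lo:hi]=255
    m=((S>150)&((H<14)|(H>175))&(V>25)).astype(np.uint8)*255&roi
    m=cv2.morphologyEx(cv2.morphologyEx(m,cv2.MORPH_OPEN,np.ones((5,5))),cv2.MORPH_CLOSE,np.ones((9,9)))
    c=max(cv2.findContours(m,0,2)[0],key=cv2.contourArea)
    print(cv2.boundingRect(c),"eye",P[3].round(4))
    t=np.radians(12.3);u=np.array([np.cos(t),np.sin(t)]);n=np.array([-u[1],u[0]])
    print("eye s,n",(P[3][:2]@u).round(4),(P[3][:2]@n).round(4))
    for z in zs:
        p=cast("wrist",c,z,P);q=p[:,:2];a,b=q@u,q@n
        print(z,rect(p),"s",a.min().round(4),a.max().round(4),((a.min()+a.max())/2).round(4),"n",b.min().round(4),b.max().round(4),((b.min()+b.max())/2).round(4))
    cv2.drawContours(im,[c],-1,(255,0,0),1)
    return im
if __name__=="__main__":
    look(sys.argv[1],int(sys.argv[2]),int(sys.argv[3]),eval(sys.argv[4]))
E
python3 look.py w3 150 330 "(.028,.058,.078,.098,.128)"
```

```text
(238, 67, 77, 131) eye [ 0.4837 -0.4141  0.5414]
eye s,n 0.3844 -0.5076
0.028 (array([ 507.5, -408. ]), 185.6, 107.8, 12.0) s 0.3162 0.5017 0.409 n -0.561 -0.4527 -0.5068
0.058 (array([ 506.1, -408.4]), 174.7, 101.5, 12.0) s 0.3202 0.4949 0.4075 n -0.5579 -0.4559 -0.5069
0.078 (array([ 505.2, -408.6]), 167.5, 97.3, 12.0) s 0.3229 0.4903 0.4066 n -0.5558 -0.458 -0.5069
0.098 (array([ 504.3, -408.9]), 160.3, 93.1, 12.0) s 0.3255 0.4857 0.4056 n -0.5537 -0.4602 -0.507
0.128 (array([ 502.9, -409.2]), 149.4, 86.8, 12.0) s 0.3295 0.4789 0.4042 n -0.5506 -0.4634 -0.507
```

Call:
step_arm([
  [0,49,0,0,0,0],
  [0,49,0,0,0,0],
  [0,49,0,0,0,0],
  [0,49,0,0,0,0],
  [0,49,0,0,0,0],
  [0,0,0,0,0,0],
  [0,0,0,0,0,0],
  [0,0,0,0,0,0],
])

```text
time: 3.45
position: [0.4968, -0.1605, 0.4006]
tool_rot: [-0.338, 3.122, -0.003]
wrist_force: [0.1, -0.7, -0.7]
opening: 0.0868
finger_force: 0.0
```

Run:
```python
from look import *
b=look("w4",200,360,(.028,.058,.078))
a=cv2.imread("pics/w3raw.png")
cv2.imwrite("pics/w34.png",np.hstack([a[20:260,90:460],b[20:260,90:460]]))
```

```text
(297, 150, 8, 22) eye [ 0.4319 -0.1751  0.5405]
eye s,n 0.3847 -0.2631
0.028 (array([ 484.8, -126. ]), 32.1, 9.6, 20.2) s 0.431 0.4621 0.4466 n -0.2308 -0.2201 -0.2255
0.058 (array([ 481.7, -128.9]), 30.2, 9.0, 20.2) s 0.4283 0.4576 0.443 n -0.2327 -0.2226 -0.2277
0.078 (array([ 479.6, -130.8]), 29.0, 8.7, 20.2) s 0.4265 0.4546 0.4405 n -0.234 -0.2243 -0.2291
```

View pics/w34.png

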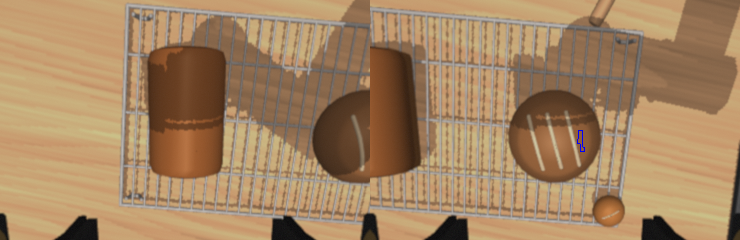

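Left half: the loaf from straight above, edges symmetric, so its centre n=-0.507. Right half: the boule at raw px about (275,156), but the mask missed it. I refit it with an adapted mask.

Run:
```python
from h import *
im=cv2.imread("pics/w4raw.png");hsv=cv2.cvtColor(im,cv2.COLOR_BGR2HSV)
for p in [(240,145),(275,120),(310,170),(260,195),(300,190),(215,100),(220,190),(340,160)]: print(p,hsv[p[1],p[0]])
P=pose("wrist")
g=cv2.GaussianBlur(im,(0,0),1);H,S,V=cv2.split(cv2.cvtColor(g,cv2.COLOR_BGR2HSV))
roi=np.zeros_like(H);roi[100:212,215:345]=255
for hm,sm in((16,110),(15,125),(14,140)):
    m=((H<hm)&(S>sm)).astype(np.uint8)*255&roi
    m=cv2.morphologyEx(cv2.morphologyEx(m,cv2.MORPH_OPEN,np.ones((5,5))),cv2.MORPH_CLOSE,np.ones((15,15)))
    c=cv2.convexHull(max(cv2.findContours(m,0,2)[0],key=cv2.contourArea))
    print(cv2.boundingRect(c),cv2.contourArea(c),cv2.minEnclosingCircle(c))
    q=cast("wrist",c,.058,P)[:,:2];t=np.radians(12.0);u=np.array([np.cos(t),np.sin(t)]);n=np.array([-u[1],u[0]])
    a,b=q@u,q@n;print("s",a.min(),a.max(),(a.min()+a.max())/2,"n",b.min(),b.max(),(b.min()+b.max())/2)
t=np.radians(12.);print("loaf n,s at 12.0:",np.array([.5043,-.4089])@[-np.sin(t),np.cos(t)],np.array([.5043,-.4089])@[np.cos(t),np.sin(t)])
```

```text
(240, 145) [ 12 146  89]
(275, 120) [ 13 144  87]
(310, 170) [ 13 148 117]
(260, 195) [ 13 150 117]
(300, 190) [ 13 149 108]
(215, 100) [ 16 111 188]
(220, 190) [ 17  64 178]
(340, 160) [ 15 112 201]
(215, 100, 124, 102) 9557.0 ((276.7474670410156, 132.93759155273438), 68.62232208251953)
s 0.36300598186861455 0.5021497736534817 0.4325778777610481 n -0.3425726911246231 -0.1770877389964955 -0.25983021506055926
(229, 110, 91, 91) 6418.5 ((274.4154052734375, 155.47950744628906), 45.91093444824219)
s 0.3761097478527863 0.5006873775136822 0.43839856268323424 n -0.3255210466154079 -0.20009647711639703 -0.26280876186590246
(230, 113, 89, 87) 6067.5 ((274.1070251464844, 155.85394287109375), 44.579612731933594)
s 0.3799363778182805 0.49921194920958184 0.4395741635139312 n -0.3243589546765388 -0.20139025497054536 -0.2628746048235421
loaf n,s at 12.0: -0.5048144196194492 0.4082647446746764
```

The boule is at n=-0.263 and the loaf centre at n=-0.505, s=0.408, yaw 12°. That makes the gap 127 mm, inside the stated 120-142. The target centre is about (0.481,-0.298), yaw 12°. I go to the nearest tin first.

```bash
python3 -c "
from h import *
plan([.532,.222,.12],12.5)"
```

```text
turn [-0.11  0.03 -0.2 ] shift [-117.1  366.3  280.2]
```

Call:
step_arm([
  [-14.6,45.8,0,-0.1,0,-0.2],
  [-14.6,45.8,0,0,0,0],
  [-14.6,45.8,0,0,0,0],
  [-14.6,45.8,0,0,0,0],
  [-14.6,45.8,0,0,0,0],
  [-14.6,45.8,0,0,0,0],
  [-14.6,45.8,0,0,0,0],
  [-14.6,45.8,0,0,0,0],
], gripper=0.12, newtons=35)

```text
time: 4.3
position: [0.5325, 0.2234, 0.3996]
tool_rot: [0.339, -3.123, 0.001]
wrist_force: [0.7, 0.3, 0.5]
opening: 0.0768
finger_force: 0.0
```

Call:
step_arm([
  [0,0,46,0,0,0],
  [0,0,46,0,0,0],
  [0,0,46,0,0,0],
  [0,0,46,0,0,0],
  [0,0,46,0,0,0],
  [0,0,30,0,0,0],
  [0,0,20,0,0,0],
  [0,0,0,0,0,0],
])

```text
time: 5.1
position: [0.5307, 0.2202, 0.116]
tool_rot: [0.338, -3.116, 0.006]
wrist_force: [-0.5, 0.1, -0.3]
opening: 0.0772
finger_force: 0.0
```

Call:
step_arm([
  [0,0,0,0,0,0],
  [0,0,0,0,0,0],
  [0,0,0,0,0,0],
])

```text
time: 5.4
position: [0.5326, 0.2228, 0.1216]
tool_rot: [-0.342, 3.12, 0.002]
wrist_force: [-0.3, -1.2, 0.3]
opening: 0.0769
finger_force: 0.0
```

Run:
```python
from h import *
plan([.532,.222,.063],12.5)
print(observe()["wrist_force"],observe()["opening"],observe()["position"])
P=pose("wrist");im=read_camera("wrist")[:,:,::-1].copy()
for q in proj("wrist",[[.532,.222,.068],[.532,.324,.068]],P).astype(int): cv2.circle(im,tuple(map(int,q)),4,(0,0,255),-1)
cv2.imwrite("pics/w5.png",im)
```

```text
turn [0.07 0.18 0.02] shift [ 0.8 -0.7 58.6]
[-0.2935721  -1.15958794  0.32388377] 0.07685787215208083 [0.53264739 0.22280956 0.12155115]
```

View pics/w5.png

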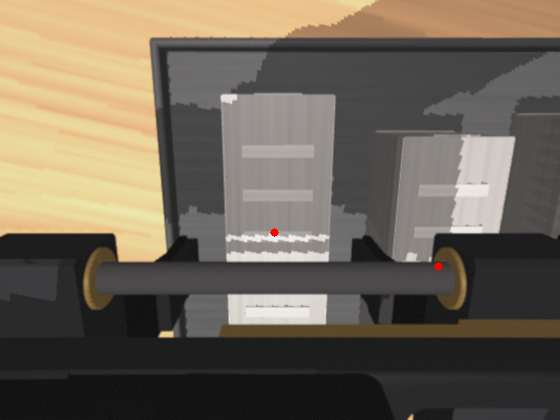

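The tin lid spans cols 222-334, centred between the fingers (about 190-360), and the projected centre (275,232) falls on the third strip. I descend and weigh it.

Call:
step_arm([
  [0.8,-0.7,20,0,0,0],
  [0,0,20,0,0,0],
  [0,0,12,0,0,0],
  [0,0,6,0,0,0],
  [0,0,0,0,0,0],
  [0,0,0,0,0,0],
])

```text
time: 6.05
position: [0.5316, 0.222, 0.0627]
tool_rot: [-0.343, 3.121, 0.001]
wrist_force: [0.3, 0.8, 0.2]
opening: 0.0766
finger_force: 0.0
```

Call:
step_arm([
  [0,0,0,0,0,0],
  [0,0,0,0,0,0],
  [0,0,0,0,0,0],
  [0,0,0,0,0,0],
  [0,0,0,0,0,0],
], gripper=1, newtons=35)

```text
time: 6.55
position: [0.5315, 0.2222, 0.0626]
tool_rot: [-0.343, 3.121, 0.002]
wrist_force: [-1.8, 2.7, 2.5]
opening: 0.0599
finger_force: 35.0
```

Call:
step_arm([
  [0,0,-5,0,0,0],
  [0,0,-10,0,0,0],
  [0,0,-5,0,0,0],
  [0,0,0,0,0,0],
  [0,0,0,0,0,0],
  [0,0,0,0,0,0],
  [0,0,0,0,0,0],
])

```text
time: 7.25
position: [0.5309, 0.2214, 0.0816]
tool_rot: [0.343, -3.122, 0.001]
wrist_force: [1.2, 0.5, -3.5]
opening: 0.0597
finger_force: 35.0
```

Call:
step_arm([
  [0,0,0,0,0,0],
])

```text
time: 7.35
position: [0.5309, 0.2215, 0.0817]
tool_rot: [0.343, -3.122, 0.0]
wrist_force: [-0.3, -0.1, -3.0]
opening: 0.0591
finger_force: 35.0
```

Call:
step_arm([
  [0,0,0,0,0,0],
])

```text
time: 7.45
position: [0.531, 0.2216, 0.0818]
tool_rot: [0.343, -3.123, 0.0]
wrist_force: [-0.6, 0.3, -3.2]
opening: 0.0598
finger_force: 35.0
```

It weighs about 3.2 N, so it is empty. I set it back and go to the middle tin.

Call:
step_arm([
  [0,0,8,0,0,0],
  [0,0,7,0,0,0],
  [0,0,3,0,0,0],
  [0,0,1.5,0,0,0],
  [0,0,0.5,0,0,0],
  [0,0,0,0,0,0],
  [0,0,0,0,0,0],
])

```text
time: 8.15
position: [0.5307, 0.2212, 0.0626]
tool_rot: [0.343, -3.122, 0.001]
wrist_force: [-4.4, -2.4, 5.9]
opening: 0.0597
finger_force: 35.0
```

Call:
step_arm([
  [0,0,0,0,0,0],
  [0,0,0,0,0,0],
  [0,0,0,0,0,0],
  [0,0,0,0,0,0],
], gripper=0.12)

```text
time: 8.55
position: [0.5314, 0.2218, 0.0619]
tool_rot: [-0.343, 3.122, 0.0]
wrist_force: [0.2, -0.1, 0.0]
opening: 0.0755
finger_force: 0.0
```

Call:
step_arm([
  [0,0,-15,0,0,0],
  [0,0,-30,0,0,0],
  [0,0,-15,0,0,0],
  [0,0,0,0,0,0],
  [0,0,0,0,0,0],
])

```text
time: 9.05
position: [0.5309, 0.2216, 0.1217]
tool_rot: [-0.342, 3.123, 0.001]
wrist_force: [0.1, -0.8, -1.7]
opening: 0.0769
finger_force: 0.0
```

```bash
python3 -c "
from h import *
plan([.532,.324,.1225],12.5);print(observe()['time'])"
```

```text
turn [0.02 0.   0.01] shift [-23.3  99.7  -0.8]
9.05
```

Call:
step_arm([
  [-11,40,-0.8,0,0,0],
  [-11,40,0,0,0,0],
  [-1.3,19.7,0,0,0,0],
  [0,0,0,0,0,0],
  [0,0,20,0,0,0],
  [0,0,20,0,0,0],
  [0,0,14,0,0,0],
  [0,0,5,0,0,0],
])

```text
time: 9.85
position: [0.5311, 0.3223, 0.0614]
tool_rot: [0.341, -3.119, 0.004]
wrist_force: [-0.4, 0.9, 0.8]
opening: 0.0766
finger_force: 0.0
```

Call:
step_arm([
  [0,0,0,0,0,0],
  [0,0,0,0,0,0],
])

```text
time: 10.05
position: [0.5327, 0.3241, 0.0643]
tool_rot: [-0.343, 3.122, 0.001]
wrist_force: [-0.1, -0.7, 0.6]
opening: 0.0767
finger_force: 0.0
```

Call:
step_arm([
  [0,0,0,0,0,0],
  [0,0,0,0,0,0],
  [0,0,0,0,0,0],
  [0,0,0,0,0,0],
  [0,0,0,0,0,0],
], gripper=1)

```text
time: 10.55
position: [0.5326, 0.3253, 0.0646]
tool_rot: [-0.343, 3.12, 0.003]
wrist_force: [-2.1, 3.8, 3.1]
opening: 0.0597
finger_force: 35.0
```

Call:
step_arm([
  [0,0,-5,0,0,0],
  [0,0,-10,0,0,0],
  [0,0,-5,0,0,0],
  [0,0,0,0,0,0],
  [0,0,0,0,0,0],
  [0,0,0,0,0,0],
  [0,0,0,0,0,0],
])

```text
time: 11.25
position: [0.5319, 0.3237, 0.0833]
tool_rot: [0.343, -3.122, 0.001]
wrist_force: [-0.0, 0.3, -7.3]
opening: 0.0597
finger_force: 35.0
```

Call:
step_arm([
  [0,0,0,0,0,0],
])

```text
time: 11.35
position: [0.5321, 0.3238, 0.0835]
tool_rot: [0.343, -3.123, 0.0]
wrist_force: [0.9, 0.1, -7.8]
opening: 0.0598
finger_force: 35.0
```

7.5 N means 0.77 kg, so the middle tin holds the loaf. I lift it and carry it over.

Call:
step_arm([
  [0,0,-20,0,0,0],
  [0,0,-35,0,0,0],
  [0,0,-40,0,0,0],
  [0,0,-40,0,0,0],
  [0,0,-25,0,0,0],
  [0,0,-7,0,0,0],
  [0,0,0,0,0,0],
])

```text
time: 12.05
position: [0.5319, 0.3241, 0.2511]
tool_rot: [-0.342, 3.122, 0.002]
wrist_force: [-0.4, -0.1, -8.7]
opening: 0.0599
finger_force: 35.0
```

```bash
python3 -c "
from h import *
plan([.4807,-.2978,.25],12.0)"
```

```text
turn [0.08 0.05 0.52] shift [ 179.4 -597.6    1.1]
```

Call:
step_arm([
  [5,-16,0,0,0,0.5],
  [9,-30,0,0,0,0],
  [11.5,-38.5,0,0,0,0],
  [11.5,-38.5,0,0,0,0],
  [11.5,-38.5,0,0,0,0],
  [11.5,-38.5,0,0,0,0],
  [11.5,-38.5,0,0,0,0],
  [11.5,-38.5,0,0,0,0],
])

```text
time: 12.85
position: [0.5068, 0.0334, 0.2483]
tool_rot: [0.328, -3.12, 0.001]
wrist_force: [0.7, -0.5, -7.5]
opening: 0.0597
finger_force: 35.0
```

Call:
step_arm([
  [11.5,-38.5,0,0,0,0],
  [11.5,-38.5,0,0,0,0],
  [11.5,-38.5,0,0,0,0],
  [11.5,-38.5,0,0,0,0],
  [11.5,-38.5,0,0,0,0],
  [11.5,-38.5,0,0,0,0],
  [11.5,-38.5,0,0,0,0],
  [11.5,-38.5,0,0,0,0],
])

```text
time: 13.65
position: [0.4809, -0.286, 0.248]
tool_rot: [0.328, -3.12, -0.004]
wrist_force: [1.1, 0.1, -7.7]
opening: 0.0596
finger_force: 35.0
```

Call:
step_arm([
  [4,-12,0,0,0,0],
  [0,0,0,0,0,0],
  [0,0,0,0,0,0],
  [0,0,0,0,0,0],
])

```text
time: 14.05
position: [0.4813, -0.2961, 0.2498]
tool_rot: [0.331, -3.123, -0.002]
wrist_force: [-0.1, 0.5, -8.1]
opening: 0.0599
finger_force: 35.0
```

```bash
python3 -c "
from h import *
plan([.4807,-.2978,.15],12.0)"
```

```text
turn [ 0.08 -0.07  0.08] shift [ 0.9 -1.5 99.8]
```

Call:
step_arm([
  [0.9,-1.5,25,0,0,0],
  [0,0,35,0,0,0],
  [0,0,25,0,0,0],
  [0,0,15,0,0,0],
  [0,0,0,0,0,0],
  [0,0,0,0,0,0],
  [0,0,0,0,0,0],
])

```text
time: 14.75
position: [0.4824, -0.2988, 0.1524]
tool_rot: [-0.331, 3.121, -0.003]
wrist_force: [-0.7, 0.3, -7.6]
opening: 0.0595
finger_force: 35.0
```

Run:
```python
from h import *
plan([.4807,-.2978,.0895],12.0)
im=read_camera("wrist")[:,:,::-1].copy();cv2.imwrite("pics/w6.png",im)
t=read_camera("top")[:,:,::-1].copy();cv2.imwrite("pics/top6.png",t)
cv2.imwrite("pics/v6.png",np.hstack([im[:280,60:500],cv2.resize(t[130:285,275:475],(360,280),interpolation=2)]))
```

```text
turn [-0.12  0.17  0.11] shift [ 1.5  1.4 62.9]
```

View pics/v6.png

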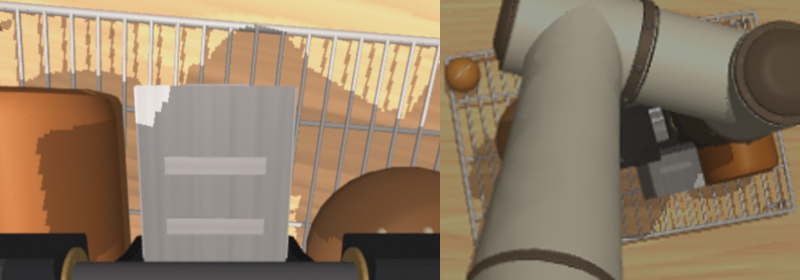

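The tin hangs free between the loaf (left, edge at col 190 of the full picture) and the boule (right, from col 370). Its lid's near edge is at row 86, cols 195-355. I check numerically where it sits along the loaf.

Run:
```python
from h import *
P=pose("wrist");s=observe();t=np.radians(12.);u=np.array([np.cos(t),np.sin(t)]);n=np.array([-u[1],u[0]])
q=cast("wrist",[[195,86],[355,86]],s["position"][2]-.0615+.065,P)[:,:2]
print("lid end s",q@u,"n",q@n,"tcp",s["position"][:2]@u,s["position"][:2]@n, "goal s .4083 n -.3913")
plan([.4807,-.2978,.0895],12.0)
```

```text
lid end s [0.33153339 0.33149833] n [-0.42312167 -0.36325541] tcp 0.4093601798963427 -0.3926225016174617 goal s .4083 n -.3913
turn [-0.09  0.16  0.06] shift [ 1.1  1.4 62.7]
```

Call:
step_arm([
  [2.5,1.3,15,0,0.1,0.1],
  [0,0,20,0,0,0],
  [0,0,12,0,0,0],
  [0,0,6,0,0,0],
  [0,0,3,0,0,0],
  [0,0,0,0,0,0],
  [0,0,0,0,0,0],
])

```text
time: 15.55
position: [0.4791, -0.2984, 0.0955]
tool_rot: [0.327, -3.124, 0.002]
wrist_force: [0.4, -0.2, -8.0]
opening: 0.06
finger_force: 35.0
```

Run:
```python
from h import *
plan([.4807,-.2978,.0895],12.0);print(observe()["wrist_force"])
```

```text
turn [-0.06 -0.01 -0.05] shift [-1.7  0.2  6. ]
[ 0.40771093 -0.21267546 -8.03668652]
```

Call:
step_arm([
  [0,0,2,0,0,0],
  [0,0,1.5,0,0,0],
  [0,0,1,0,0,0],
  [0,0,0,0,0,0],
  [0,0,0,0,0,0],
])

```text
time: 16.05
position: [0.4784, -0.2982, 0.0902]
tool_rot: [0.327, -3.123, 0.0]
wrist_force: [-1.0, -0.6, -7.2]
opening: 0.0595
finger_force: 35.0
```

Call:
step_arm([
  [0,0,0.7,0,0,0],
  [0,0,0,0,0,0],
])

```text
time: 16.25
position: [0.4786, -0.2982, 0.0898]
tool_rot: [0.327, -3.123, 0.001]
wrist_force: [-0.8, 0.5, -6.6]
opening: 0.0596
finger_force: 35.0
```

Call:
step_arm([
  [0,0,0.7,0,0,0],
  [0,0,0,0,0,0],
])

```text
time: 16.45
position: [0.4785, -0.2983, 0.0896]
tool_rot: [0.327, -3.123, 0.001]
wrist_force: [-2.2, 0.8, -0.5]
opening: 0.0599
finger_force: 35.0
```

Contact is made and the rack carries the weight. I release with a small opening and lift straight up.

Call:
step_arm([
  [0,0,0.3,0,0,0],
  [0,0,0,0,0,0],
])

```text
time: 16.65
position: [0.4785, -0.2983, 0.0896]
tool_rot: [0.327, -3.123, 0.001]
wrist_force: [-3.2, 1.5, 4.8]
opening: 0.0597
finger_force: 35.0
```

Call:
step_arm([
  [0,0,0,0,0,0],
  [0,0,0,0,0,0],
  [0,0,0,0,0,0],
  [0,0,0,0,0,0],
], gripper=0.16)

```text
time: 17.05
position: [0.4788, -0.2983, 0.0886]
tool_rot: [0.327, -3.124, 0.001]
wrist_force: [0.7, -0.3, -0.6]
opening: 0.0723
finger_force: 0.0
```

Call:
step_arm([
  [0,0,-6,0,0,0],
  [0,0,-15,0,0,0],
  [0,0,-30,0,0,0],
  [0,0,-45,0,0,0],
  [0,0,-45,0,0,0],
  [0,0,-45,0,0,0],
  [-40,0,-20,0,0,0],
  [-40,0,-20,0,0,0],
])

```text
time: 17.85
position: [0.5574, -0.2817, 0.3182]
tool_rot: [-0.324, 3.122, -0.003]
wrist_force: [0.2, -1.2, -0.2]
opening: 0.0732
finger_force: 0.0
```

Call:
step_arm([
  [0,0,-40,0,0,0],
  [0,0,-40,0,0,0],
  [0,0,0,0,0,0],
  [0,0,0,0,0,0],
  [0,0,0,0,0,0],
])

```text
time: 18.35
position: [0.5566, -0.2813, 0.3932]
tool_rot: [0.326, -3.121, -0.002]
wrist_force: [0.4, 0.2, -0.5]
opening: 0.0733
finger_force: 0.0
```

Run:
```python
from h import *
P=pose("wrist");im=read_camera("wrist")[:,:,::-1].copy();cv2.imwrite("pics/w7.png",im)
s=observe();print(s["position"],s["time"]);np.savez("P7.npz",r=P[2],e=P[3])
H,S,V=cv2.split(cv2.cvtColor(im,cv2.COLOR_BGR2HSV))
roi=np.zeros_like(H);roi[40:228,200:350]=255
m=((S<45)&(V>90)).astype(np.uint8)*255&roi
m=cv2.morphologyEx(cv2.morphologyEx(m,cv2.MORPH_OPEN,np.ones((7,7))),cv2.MORPH_CLOSE,np.ones((5,5)))
c=max(cv2.findContours(m,0,2)[0],key=cv2.contourArea)
r=rect(cast("wrist",c,.093,P));print("tin",r)
t=np.radians(12.);u=np.array([np.cos(t),np.sin(t)]);n=np.array([-u[1],u[0]]);print("s,n",r[0]@u,r[0]@n)
cv2.drawContours(im,[c],-1,(0,0,255),1);cv2.imwrite("pics/w7c.png",im)
```

```text
[ 0.55655408 -0.28131918  0.39297141] 18.4
tin (array([ 483.1, -297.6]), 160.9, 64.1, 11.9)
s,n 410.66858672713636 -391.5388638124401
```

View pics/w7c.png

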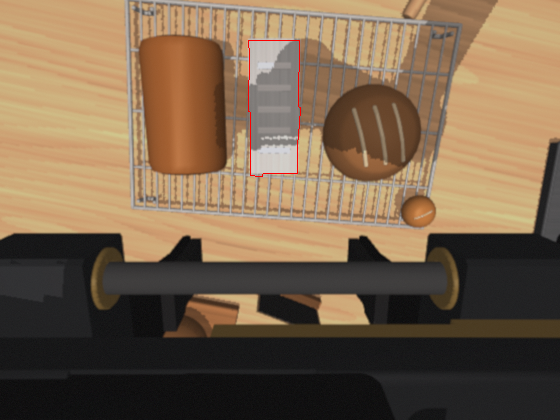

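The tin (outlined, 249-299 × 40-175) stands between the loaf and the boule, parallel to the loaf and with its ends level. I run one numeric check against the loaf, and of the tray tins and bystanders from the top camera.

Run:
```python
from h import *
im=cv2.imread("pics/w7.png");P=pose("wrist");g=cv2.GaussianBlur(im,(0,0),.7)
t=np.radians(12.);u=np.array([np.cos(t),np.sin(t)]);n=np.array([-u[1],u[0]])
H,S,V=cv2.split(cv2.cvtColor(g,cv2.COLOR_BGR2HSV));m=((H<15)&(S>125)).astype(np.uint8)*255
m[:, :100]=0;m[225:]=0;m[:25]=0;m=cv2.morphologyEx(m,cv2.MORPH_OPEN,np.ones((5,5)))
for c in sorted(cv2.findContours(m,0,2)[0],key=cv2.contourArea)[-2:]:
    for z in(.058,.098):
        q=cast("wrist",c,z,P)[:,:2];a,b=q@u,q@n;print(z,cv2.boundingRect(c),"s",a.min(),a.max(),(a.min()+a.max())/2,"n",b.min(),b.max())
print("eye s",P[3][:2]@u)
tp=read_camera("top")[:,:,::-1].copy();cv2.imwrite("pics/top7.png",tp)
H,S,V=cv2.split(cv2.cvtColor(tp,cv2.COLOR_BGR2HSV));roi=np.zeros_like(H);roi[130:265,60:216]=255
m=((V>105)&(S<60)).astype(np.uint8)*255&roi;m=cv2.morphologyEx(m,cv2.MORPH_CLOSE,np.ones((3,3)))
for c in cv2.findContours(m,0,2)[0]:
    if cv2.contourArea(c)>400: print("tray tin",rect(cast("top",c,.068)))
o=cv2.imread("pics/top0.png");d=cv2.absdiff(o,tp).max(2);print("changed px around jar/dredger/sign:",[(int((d[y-20:y+20,x-20:x+20]>40).sum())) for x,y in((264,97),(186,97),(346,97))])
```

```text
0.058 (323, 85, 98, 95) s 0.37692880080149654 0.5009679762529183 0.4389483885272074 n -0.3257317243672978 -0.1950986043831878
0.098 (323, 85, 98, 95) s 0.3805699285309171 0.49416834072808313 0.4373691346295001 n -0.3312824056016088 -0.21164508169527116
0.058 (138, 35, 89, 140) s 0.31694627980237977 0.4934414941254378 0.4051938869639088 n -0.5655778406375931 -0.45707146693289286
0.098 (138, 35, 89, 140) s 0.3256363229157183 0.48727538601437675 0.4064558544650475 n -0.5509399281609475 -0.45156687346861246
eye s 0.4201864123641895
tray tin (array([498.2, 418.9]), 161.4, 62.0, 12.3)
tray tin (array([532.1, 219.1]), 160.7, 62.5, 12.6)
changed px around jar/dredger/sign: [0, 0, 1259]
```

The tin is within about 4 mm of the loaf's ends and centred to about 1 mm, and both empty tins are upright on the tray. The arm probably hid the sign from the top camera, so I retract to check.

Call:
step_arm([
  [40,-10,0,0,0,0],
  [40,-20,0,0,0,0],
  [40,-25,0,0,0,0],
  [40,-25,0,0,0,0],
  [40,-25,0,0,0,0],
  [30,-20,0,0,0,0],
  [0,0,0,0,0,0],
  [0,0,0,0,0,0],
])

```text
time: 19.25
position: [0.3571, -0.4517, 0.3938]
tool_rot: [0.323, -3.122, -0.002]
wrist_force: [-1.2, 0.4, -0.1]
opening: 0.0732
finger_force: 0.0
```

Run:
```python
from h import *
tp=read_camera("top")[:,:,::-1].copy();cv2.imwrite("pics/top8.png",tp)
d=cv2.absdiff(cv2.imread("pics/top0.png"),tp).max(2);print("sign px",int((d[77:117,326:366]>40).sum()))
H,S,V=cv2.split(cv2.cvtColor(tp,cv2.COLOR_BGR2HSV))
```

```text
sign px 0
```

View pics/top8.png

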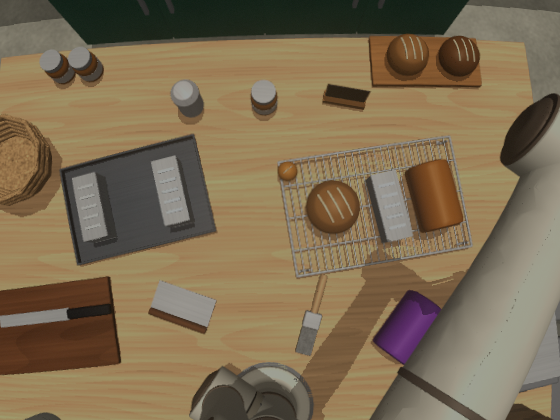

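The final top view shows the sign, jar, dredger and breads unmoved. The full tin sits at (390,205) between the boule (332,206) and the loaf (434,195), and the two empties are on the tray at (90,207) and (170,190). I hand the job in.

```bash
python3 -c "
from workcell import *
print(close_job())"
```

```text
the job is handed in; nothing more can be done
None
```

I found the full tin by weight (about 0.77 kg, the middle one) and set it lid up on the rack, about 1 mm off midway, parallel to the long loaf and ends level to about 4 mm; both empty tins stand upright on the tray, nothing else moved in the last top view, and the job was handed in at about 19 s.

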